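Set the bolt gauge's length stop to the yellow notch

TASK

The bolt-length gauge has to be set for the next batch: push its sliding stop along the rail, to either side as needed, until its spring pin clicks into the notch beside the yellow tab, and leave it seated there. Push it by one black end pad at a time: do not pinch the stop between the fingers, and do not touch or pull the red knob on top. Leave the tin, the jar, the standing bolt and the nut where they are.

Things in the scene. Friction and masses are not known exactly. Their poses are not given: they have to be found in the camera images.
- gauge: bolt-length gauge fixed to the bench: green plate 160 mm (x) by 340 mm (y), 10 mm thick, with two guide rods, an aluminium bolt tray and a brass notched rack along its y axis, and grey end blocks 34 mm high at y = -150 and +150 mm. Origin on the bench under the middle of the rail; z up; the stop slides along its y. Brass rack: top 24 mm above the bench, V notches 20 mm wide and 6 mm deep at y = -80, -40, +40 and +80 mm. No part but the stop and tabs rises above 34 mm
- stop (a joint): position of the stop along the gauge's y axis (m), 0 in the middle, ends at -0.1 and +0.1; it starts near the middle, between the inner notches. Sliding takes about 1 to 2 N; pushing it out of a notch takes about 6 to 7 N. Within about 5 mm of a notch's middle the spring pin pulls the stop in and centres it: the push force dips to nothing and the stop jumps a few mm ahead
- stop_mark (a point): middle of the top face of the stop, 58 mm above the bench, 10 mm to the -x side of the gauge's middle line; axes as gauge. The stop is a bridge 110 mm long across the rail (gauge x) and 36 mm thick along it (gauge y, pads included: the pads' outer faces lie 18 mm either side of this point); it fills heights 26 to 58 mm above the bench
- pad_plus (a point): black push pad on the stop's +y end face, 100 mm (gauge x) by 5 mm (y) by 28 mm high, spanning 28 to 56 mm above the bench; the point is the middle of its outer face. Pushing it moves the stop to gauge -y
- pad_minus (a point): the same pad on the stop's -y end face; pushing it moves the stop to gauge +y
- pin (a joint): height of the spring pin (m): between 0 and -0.001 with its ball tip riding on the rack's top, about -0.005 when dropped into a notch, above 0 only if the knob is pulled up
- knob (a point): red knob of the spring pin, 22 mm across, 18 mm high, on top of the stop 30 mm to the +x side of stop_mark; the point is the middle of its top, 83 mm above the bench while the pin rides on the rack and about 5 mm lower when it is in a notch; the yellow collar under it shows less when the pin is in. Not to be touched
- tab_yellow: yellow plastic tab, 14 mm wide, 38 mm tall, fixed on the gauge plate beside one of the four notches; origin at its foot, axes parallel to gauge; it stands exactly level (same gauge y) with its notch. Which colour stands at which notch varies
- tab_red: red plastic tab, 14 mm wide, 38 mm tall, fixed on the gauge plate beside one of the four notches; origin at its foot, axes parallel to gauge; it stands exactly level (same gauge y) with its notch. Which colour stands at which notch varies
- tab_blue: blue plastic tab, 14 mm wide, 38 mm tall, fixed on the gauge plate beside one of the four notches; origin at its foot, axes parallel to gauge; it stands exactly level (same gauge y) with its notch. Which colour stands at which notch varies
- tab_white: white plastic tab, 14 mm wide, 38 mm tall, fixed on the gauge plate beside one of the four notches; origin at its foot, axes parallel to gauge; it stands exactly level (same gauge y) with its notch. Which colour stands at which notch varies
- tin: loose yellow tin full of bolts, 130 x 190 x 65 mm high, origin under its middle; beyond the gauge; a bystander
- jar: loose amber jar with a blue cap, 56 mm across, 65 mm high, origin under its middle; beyond the gauge; a bystander
- bolt: loose steel bolt standing on its hexagon head (28 mm across), 70 mm high, origin under its head; on the robot's side of the gauge; a bystander
- nut: loose brass hexagon nut, 36 mm across corners, 16 mm high, origin under its middle; on the robot's side of the gauge; a bystander

How it is judged (in metres and radians):
At the end, for the whole second after the job is handed in: the stop rests within 2.5 mm of the middle of the notch beside the yellow tab, with its spring pin dropped at least 3 mm into that notch (y of stop_mark in the frame of tab_yellow between -0.0025 and 0.0025 m and value of joint pin below -0.003 m and velocity of joint stop between -0.005 and 0.005 m/s); the robot touches nothing.
It fails at once if the red knob is touched (over 1 N) (contact force between any of the fingers, the arm and pin_c1 above 1 N).
It fails at once if the pin is pulled up more than 8 mm off the rack (value of joint pin above 0.008 m).
It fails at once if the stop is pinched: both end pads pressed at once (contact force between the fingers and stop_c1 above 1 N and contact force between the fingers and stop_c2 above 1 N).
It fails at once if the tin, jar, bolt or nut is moved more than 20 mm or lifted, or the bolt is knocked over (distance of any of tin, jar, bolt, nut from where it was at the start of the episode above 0.02 m or angle between bolt's own z axis and vertical above 0.5 rad).
It also fails if it takes over 64 s, if anything falls off the work surface, if the arm or the gripper's body presses on something with over 40 N, if the wrist force passes 120 N, or if a joint passes its speed limit or range.

ROBOT

A 7-joint arm with a two-finger parallel gripper is mounted at the origin on the work surface. World frame = base frame: x ahead of the robot, y to its left, z up, the work surface at z = 0. Lengths are in mm, angles in rad, forces in N, time in s.
With the tool pointing down it reaches from about 400 to 900 mm from the base axis. Payload 5.6 kg.
Tool frame: the origin (TCP) lies at the very end of the fingers, on their centre line; the grasp point (between the pads) lies 19 mm behind it; z points along the fingers, y is the line along which they close (so a half turn about z gives the same grasp; the last joint's range is limited). The gripper opens to 92 mm and grips with 3 to 60 N. Pads are 20 mm wide; open, the fingers measure 128 mm over their backs; the gripper's body (75 mm by 189 mm) begins 69 mm behind the grasp point.
Start: joints at [-1.381, 0.468, -0.012, 1.603, 0.006, 1.071, -0.056], TCP at [149.999, 632.463, 214.592] pointing down, gripper open.
Joint ranges: [-2.53, 2.53], [-0.31, 2.02], [-1.57, 1.55], [0.28, 2.44], [-1.29, 4.43], [0.15, 1.84], [-2.92, 2.92]. Speed limits (rad/s): [2.57, 2.57, 3.14, 3.14, 3.14, 3.14, 3.14].

INTERFACE

Orientations are given as a rotation vector (axis times angle).
In Python, from workcell import manip gives the robot as it stands. Calls block until the motion is done:
- manip.reach(position, orientation): joint-space move of the TCP to a pose.
- manip.servo_line(position, rot=None, rate=150, f_stop=None): straight line of the TCP; rot=None keeps the orientation; rate is the mean speed in mm/s. With f_stop (N) it stops when the force on the tool has changed by that much, and returns True; else False.
- manip.move_joints(angles): joint-space move.
- manip.command_gripper(opening, effort=None): finger opening in mm; effort is the grip in N (None keeps the last); returns when the fingers have stopped.
- manip.hold(seconds).
- manip.ik(position, orientation): joint angles nearest the present ones, or None.
- manip.state(): the state.
- manip.grab_frame(name): name is "side" or "top" or "wrist"; returns a dict with "img" (384x512x3 uint8, red, green, blue), "fx", "fy", "cx", "cy" (pixels), "extrinsics" (4x4, takes a point from camera to world coordinates). Camera axes: x right, y down, z forward; pixel columns grow to the right and rows downward; lengths in mm; the calibration is good to about 2 mm. The wrist camera is an equidistant fisheye: a pixel r from the principal point sees the ray r / f radians off the axis. A picture is of the moment at which its call begins. There is no depth.
A pose or a line that the arm cannot do raises manip.MotionError and nothing moves.
- manip.finish_job(): hands the job in; it is judged then, once.
The state is a dict: "t": time; "qpos": joint angles; "dq": joint speeds; "joint_torque": joint torques, N m; "tcp_pos": TCP position; "tcp_rot": TCP orientation; "force": force on the tool from outside, world axes, zero at the start; "wrist_torque": the same for the moment, N m; "grip_width": finger opening in mm; "grip_force": force on a finger pad.
Only numpy, scipy, OpenCV 4.12 (cv2) and the standard library are available. Lean on these libraries where they do the work, as an engineer would, in place of code of your own. Each camera call takes 0.05 s, during which the arm holds its last target. There are 200 camera calls.

## Working session

There is one attempt and no reset: what is moved stays moved. The work goes in short steps, each a Python script; the robot and the scene stay as the last script left them, time stands still between calls to the robot, and variables do not carry over. Pictures are saved under pics/ and viewed, at most 10 in all, crops included, and the job is handed in when it is done.

```bash
mkdir -p pics; python3 - <<'E'
from workcell import manip
import cv2,numpy as np
for n in("top","side"):
    f=manip.grab_frame(n); cv2.imwrite(f"pics/{n}0.png",f["img"][:,:,::-1])
    print(n,f["fx"],f["fy"],f["cx"],f["cy"],np.round(f["extrinsics"],3).tolist())
s=manip.state();print(s["t"],s["tcp_rot"],s["grip_width"],s["force"])
E
```

```text
top 452.5846183143245 452.5846183143245 251.8362708913778 192.61119216019674 [[0.012, -0.991, 0.13, 478.608], [-1.0, -0.011, 0.004, 45.807], [-0.003, -0.13, -0.992, 918.547], [0.0, 0.0, 0.0, 1.0]]
side 437.03247566167937 437.03247566167937 256.4739427100385 192.56410322215598 [[-0.986, -0.121, 0.112, 514.155], [-0.164, 0.681, -0.713, 557.656], [0.01, -0.722, -0.692, 569.435], [0.0, 0.0, 0.0, 1.0]]
0.1 [-3.64952769e-01 -3.12024784e+00  2.47134990e-03] 92.03672329651278 [1.23620548 0.19527717 0.1319587 ]
```

View pics/top0.png

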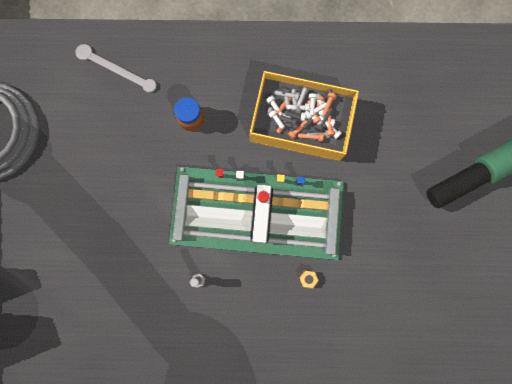

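View pics/side0.png

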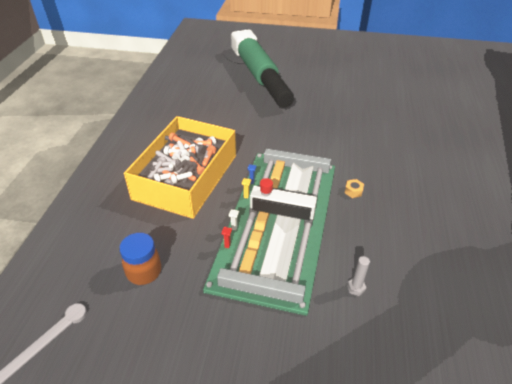

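Top view: tabs left to right are red (220,173), white (240,175), yellow (281,178) and blue (301,181). The stop is at (262,213), with its knob at (264,197). Image right is world -y, so yellow is at gauge -40 and I push pad_plus. The side view shows the same order. The bolt and nut stand on the robot side, clear of the path.

```bash
cat > h.py <<'E'
from workcell import manip
import cv2,numpy as np
def pix(img,lo,hi,box):
    hsv=cv2.cvtColor(img,cv2.COLOR_RGB2HSV); m=cv2.inRange(hsv,lo,hi)
    k=np.zeros_like(m); x0,x1,y0,y1=box; k[y0:y1,x0:x1]=m[y0:y1,x0:x1]
    n,_,st,c=cv2.connectedComponentsWithStats(k); i=1+np.argmax(st[1:,4]); return c[i],st[i]
def ray(f,p,z):
    E=np.array(f["extrinsics"]); d=E[:3,:3]@[(p[0]-f["cx"])/f["fx"],(p[1]-f["cy"])/f["fy"],1]
    return E[:3,3]+d*(z-E[2,3])/d[2]
TABS=dict(red=((0,120,80),(8,255,255),(212,228,166,182)),white=((0,0,150),(179,70,255),(232,248,168,183)),
 yellow=((22,120,110),(35,255,255),(274,289,170,186)),blue=((105,120,60),(130,255,255),(293,309,173,189)))
def measure():
    f=manip.grab_frame("top"); im=f["img"]; P={}
    for k,(lo,hi,b) in TABS.items():
        c,st=pix(im,lo,hi,b); P[k]=ray(f,c,36)[:2]; print(k,np.round(c,1),st[2:],np.round(P[k],1))
    # gauge: line fit through tabs with known spacing
    g=np.array([80,40,-40,-80.]); A=np.array([P[k] for k in("red","white","yellow","blue")])
    v=(A*g[:,None]).sum(0)/(g**2).sum(); o=A.mean(0); print("scale",np.linalg.norm(v))
    u=v/np.linalg.norm(v); ex=np.array([u[1],-u[0]])
    c,st=pix(im,(0,0,170),(179,50,255),(245,280,183,245)); S=ray(f,c,58)[:2]
    kn,_=pix(im,(0,120,80),(8,255,255),(235,300,185,208)); K=ray(f,kn,80)[:2]
    print("stop",c,st,S,"knob",K,"u",u,"ex",ex,"o",o)
    print("gauge y stop,knob:",(S-o)@u,(K-o)@u," x:",(S-o)@ex,(K-o)@ex,"yellow y",(P["yellow"]-o)@u)
    return o,u,ex,S,K
E
python3 -c "
from h import *
measure()"
```

```text
red [219.2 172.4] [ 8  9 56] [633.9 114.8]
white [239.5 174.3] [ 9  8 62] [630.5  74.7]
yellow [280.2 177.8] [ 8  9 56] [624.4  -5.9]
blue [300.5 179.8] [ 8  9 59] [620.9 -45.9]
scale 1.0083375745528047
stop [260.40681004 221.37634409] [252 197  17  46 558] [536.40840136  32.73622806] knob [582.02776921  28.3863216 ] u [0.0791465  0.99686299] ex [ 0.99686299 -0.0791465 ] o [627.41383455  34.41829482]
gauge y stop,knob: -8.879552056176864 -9.605199329265247  x: -90.58681898705228 -44.76627942626122 yellow y -40.41101562658339
```

```bash
cat >> h.py <<'E'
from scipy.spatial.transform import Rotation as R
o=np.array([627.41,34.42]); u=np.array([.07915,.99686]); ex=np.array([.99686,-.07915])
def W(x,y,z): p=o+x*ex+y*u; return [p[0],p[1],z]
def gy(): return (np.array(manip.state()["tcp_pos"])[:2]-o)@u
def fy(): return np.array(manip.state()["force"])[:2]@u
E
python3 - <<'E'
from h import *
manip.command_gripper(0)
best=None
for s in(1,-1):
    ty=s*np.r_[ex,0]; tz=np.array([0,0,-1.]); rv=R.from_matrix(np.c_[np.cross(ty,tz),ty,tz]).as_rotvec()
    q=manip.ik(W(-85,36,130),rv); print(s,rv,q)
    if q is not None and (best is None or abs(q[6])<best[0]): best=(abs(q[6]),rv)
rv=best[1]
manip.reach(W(-85,36,140),rv)
manip.servo_line(W(-85,36,42),rate=100)
manip.hold(.3); print(gy(),fy(),manip.state()["t"],manip.state()["tcp_pos"])
f0=fy()
hit=manip.servo_line(W(-85,5,42),rate=20,f_stop=1.2)
print(hit,gy(),fy()-f0,manip.state()["t"])
cv2.imwrite("pics/s1.png",manip.grab_frame("side")["img"][:,:,::-1])
E
```

```text
1 [2.30768394 2.13171275 0.        ] [-0.65758436  0.44723261  0.57784822  1.94947844 -0.32380985  0.83668639
  0.01586575]
-1 [ 2.13171275 -2.30768394 -0.        ] [-0.22841615  0.40635061  0.03391505  1.92153122 -0.01843557  0.81400447
  2.87775459]
36.189082139713925 -0.2483421098704586 5.3667 [545.71612262  77.2095116   42.35966262]
True 17.11826942334856 0.08316563099639959 6.3167
```

View pics/s1.png

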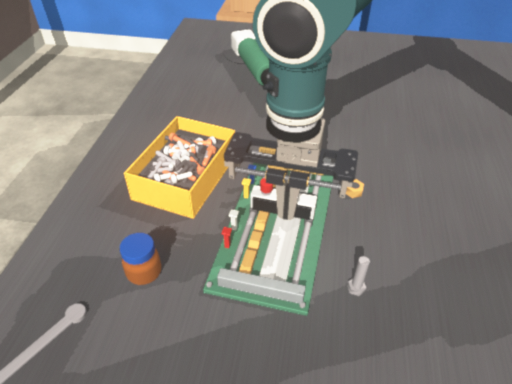

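The closed fingers sit flat against pad_plus at about (290,205), clear of the knob at (266,186). Now I push, watching for the force to dip.

```bash
python3 - <<'E'
from h import *
manip.servo_line(W(-85,-1,42),rate=20)
print(gy(),fy())
y=-1
for i in range(14):
    y-=1; manip.servo_line(W(-85,y,42),rate=15); f=fy(); manip.hold(.1)
    print(y,round(gy(),2),round(f,2),round(fy(),2))
    if y<-5 and abs(f+.2)<.45 and abs(fy()+.2)<.45: break
print(manip.state()["t"]); f=manip.grab_frame("top"); cv2.imwrite("pics/t1.png",f["img"][:,:,::-1])
E
```

```text
-1.850777078998581 0.36124862244062217
-2 -2.43 0.21 0.62
-3 -3.13 1.1 0.74
-4 -4.27 -0.9 0.28
-5 -5.12 0.08 -0.87
-6 -6.03 0.36 -0.37
-7 -7.01 -0.57 -0.71
-8 -8.0 0.01 -1.41
-9 -9.02 -0.3 -0.25
10.25
```

The force is too noisy to rely on, so I back off and check with the cameras.

```bash
python3 - <<'E'
from h import *
manip.servo_line(W(-85,60,42),rate=150)
f=manip.grab_frame("top"); s=manip.grab_frame("side")
a=cv2.resize(f["img"][150:270,160:360],None,fx=3,fy=3,interpolation=cv2.INTER_CUBIC)
b=cv2.resize(s["img"][140:310,200:350],None,fx=2.4,fy=2.4,interpolation=cv2.INTER_CUBIC)
c=np.zeros((600,600,3),np.uint8); 
cv2.imwrite("pics/a.png",a[:,:,::-1]); cv2.imwrite("pics/b.png",b[:,:,::-1])
kn,st=pix(f["img"],(0,120,80),(8,255,255),(255,300,185,208)); 
for z in(80,75): K=ray(f,kn,z)[:2]; print(kn,st,"knob y",(K-o)@u,(K-o)@ex)
print(manip.state()["t"])
E
```

```text
[279.33333333 198.1       ] [275 193  10  11  90] knob y -39.98629560637167 -45.625367481472075
[279.33333333 198.1       ] [275 193  10  11  90] knob y -40.22218048326219 -45.007568364605355
11.0083
```

View pics/a.png

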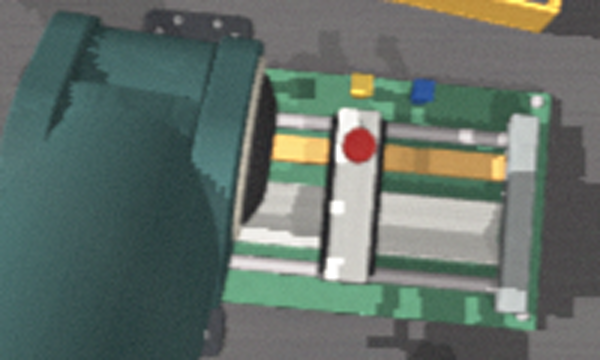

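View pics/b.png

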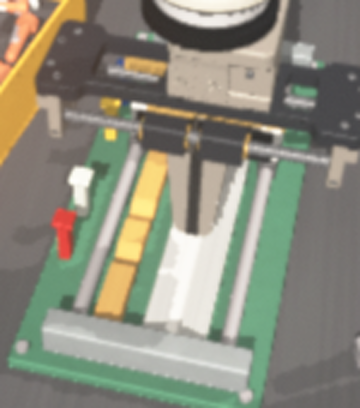

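The top crop shows the knob at (360,145) level with the yellow tab at (361,85). Measured knob y is -40.0 against -40.4 for the tab, about 3 mm beyond where the finger stopped, as a click would give. In the side crop the gripper hides the stop. I lift clear to check the pin height.

```bash
python3 - <<'E'
from h import *
manip.servo_line(W(-85,60,250),rate=150)
manip.servo_line(W(-250,60,250),rate=150); manip.hold(.3)
t=manip.grab_frame("top"); s=manip.grab_frame("side"); t0=cv2.imread("pics/top0.png")[:,:,::-1].copy(); s0=cv2.imread("pics/side0.png")[:,:,::-1].copy()
for n,ti,si,sb in(("before",t0,s0,(258,275,178,196)),("after",t["img"],s["img"],(235,290,165,205))):
    kt,_=pix(ti,(0,120,80),(8,255,255),(235,300,185,208)); ks,st=pix(si,(0,120,80),(8,255,255),sb)
    A=ray(t,kt,0);B=ray(s,ks,0);ct=t["extrinsics"][:3,3];cs=s["extrinsics"][:3,3]
    d1=(A-ct)/np.linalg.norm(A-ct);d2=(B-cs)/np.linalg.norm(B-cs)
    ab=np.linalg.lstsq(np.c_[d1,-d2],cs-ct,rcond=None)[0];p=ct+ab[0]*d1;q=cs+ab[1]*d2
    m=(p+q)/2;print(n,kt,ks,st,"xyz",m,"miss",np.linalg.norm(p-q),"gy",(m[:2]-o)@u)
c=lambda i:cv2.resize(i[150:230,220:330],None,fx=3.5,fy=3.5,interpolation=cv2.INTER_CUBIC)
cv2.imwrite("pics/c.png",np.hstack([c(s0),c(s["img"])])[:,:,::-1]); print(manip.state()["t"])
E
```

```text
before [263.14893617 196.18085106] [266.0060241 185.3253012] [260 178  13  16 166] xyz [581.79439064  28.28610687  75.50760247] miss 1.5631291697098286 gy -9.725108183119582
after [279.22680412 198.04123711] [269.98675497 175.54966887] [264 169  13  15 151] xyz [579.24012698  -2.13901039  71.04081179] miss 1.3940199445433528 gy -40.25686054428807
14.1917
```

View pics/c.png

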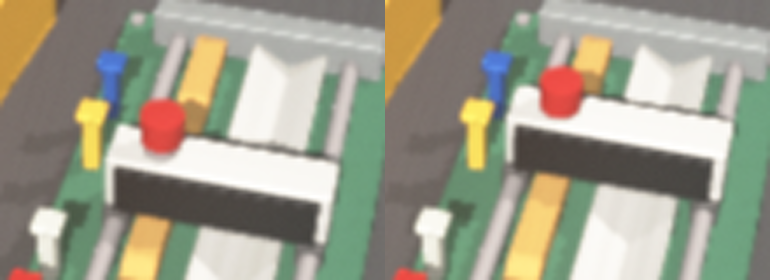

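The knob is 4.5 mm lower than before: at right (560,92) it sits down on the stop's top. The stop is level with the yellow tab (gauge y -40.3 against -40.4), so it is seated and the arm is clear.

```bash
python3 -c "
from workcell import manip
print(manip.finish_job())"
```

```text
the job is handed in; nothing more can be done
None
```

The stop is seated in the yellow-tab notch (gauge y −40.3 mm against −40.4 mm for the tab, knob down about 4.5 mm), and I handed the job in with the arm clear; no verdict was returned.

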